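Set the stock tags on the parts rack

TASK

Put the stock tags on the parts rack right: flip them gently with a fingertip so that every full bin has its tag tipped back, disc face up (in stock), and every bin that is empty or down to its last few parts has its tag tipped forward over the rack, bar face up (reorder). Only push the tags over, pinching and lifting nothing, and leave the bins and the things round the rack where they stand.

Things in the scene. Friction and masses are not known exactly. Their poses are not given: they have to be found in the camera images.
- stock_rack: fixed grey bench rack, 98 mm deep, 280 mm wide, with four bays side by side for bins and a sloping back panel that carries an aluminium rail; the rail's top is 70 mm above the desk and its middle 60 mm behind the origin. Origin: centre of its underside, on the desk. x points from the front lip to the rail, y along the rail to the robot's left, z up
- holder_1: steel holder of tag_1 on the rail, one of four alike 68 mm apart, in any order. Origin: middle of the hinge pin, 85 mm above the desk; x away from the robot, y along the rail to its left, z up. Its bin is the nearest one in plan, 70 mm in front (-x). A resting tag's free edge is 35 mm before or behind the pin, 42 mm above it; the holder's own stops end 11 mm above the pin, with free air under the edge
- tag_1 (a joint): turn of the white tag plate in holder_1: 0 = tipped forward to its stop, towards the robot, bar face up; 0.7 = upright; 1.4 = tipped back to its stop, disc face up. 46 mm wide, 3 mm thick, reaches 56 mm from the pin, 32 g; smooth rolled free edge. Swings freely; pushing its edge level (under 1 N) from the side it leans to tips it, and once past upright it falls over by itself; pressed on at a stop it does not give
- holder_2: steel holder of tag_2 on the rail, one of four alike 68 mm apart, in any order. Origin: middle of the hinge pin, 85 mm above the desk; x away from the robot, y along the rail to its left, z up. Its bin is the nearest one in plan, 70 mm in front (-x). A resting tag's free edge is 35 mm before or behind the pin, 42 mm above it; the holder's own stops end 11 mm above the pin, with free air under the edge
- tag_2 (a joint): turn of the white tag plate in holder_2: 0 = tipped forward to its stop, towards the robot, bar face up; 0.7 = upright; 1.4 = tipped back to its stop, disc face up. 46 mm wide, 3 mm thick, reaches 56 mm from the pin, 32 g; smooth rolled free edge. Swings freely; pushing its edge level (under 1 N) from the side it leans to tips it, and once past upright it falls over by itself; pressed on at a stop it does not give
- holder_3: steel holder of tag_3 on the rail, one of four alike 68 mm apart, in any order. Origin: middle of the hinge pin, 85 mm above the desk; x away from the robot, y along the rail to its left, z up. Its bin is the nearest one in plan, 70 mm in front (-x). A resting tag's free edge is 35 mm before or behind the pin, 42 mm above it; the holder's own stops end 11 mm above the pin, with free air under the edge
- tag_3 (a joint): turn of the white tag plate in holder_3: 0 = tipped forward to its stop, towards the robot, bar face up; 0.7 = upright; 1.4 = tipped back to its stop, disc face up. 46 mm wide, 3 mm thick, reaches 56 mm from the pin, 32 g; smooth rolled free edge. Swings freely; pushing its edge level (under 1 N) from the side it leans to tips it, and once past upright it falls over by itself; pressed on at a stop it does not give
- holder_4: steel holder of tag_4 on the rail, one of four alike 68 mm apart, in any order. Origin: middle of the hinge pin, 85 mm above the desk; x away from the robot, y along the rail to its left, z up. Its bin is the nearest one in plan, 70 mm in front (-x). A resting tag's free edge is 35 mm before or behind the pin, 42 mm above it; the holder's own stops end 11 mm above the pin, with free air under the edge
- tag_4 (a joint): turn of the white tag plate in holder_4: 0 = tipped forward to its stop, towards the robot, bar face up; 0.7 = upright; 1.4 = tipped back to its stop, disc face up. 46 mm wide, 3 mm thick, reaches 56 mm from the pin, 32 g; smooth rolled free edge. Swings freely; pushing its edge level (under 1 N) from the side it leans to tips it, and once past upright it falls over by itself; pressed on at a stop it does not give
- bin_capacitors: loose grey open parts bin, 72 mm deep, 62 mm wide, 48 mm high at the back, 24 mm at its scooped front; standing in one of the rack's four bays (any of them). Origin: centre of its underside, 4 mm above the desk; same axes as the rack. Full: heaped to the brim with black capacitors with silver tops
- bin_standoffs: loose grey open parts bin, 72 mm deep, 62 mm wide, 48 mm high at the back, 24 mm at its scooped front; standing in one of the rack's four bays (any of them). Origin: centre of its underside, 4 mm above the desk; same axes as the rack. Full: heaped to the brim with short brass standoffs
- bin_bare: loose grey open parts bin, 72 mm deep, 62 mm wide, 48 mm high at the back, 24 mm at its scooped front; standing in one of the rack's four bays (any of them). Origin: centre of its underside, 4 mm above the desk; same axes as the rack. Not full: nothing in it
- bin_last_few: loose grey open parts bin, 72 mm deep, 62 mm wide, 48 mm high at the back, 24 mm at its scooped front; standing in one of the rack's four bays (any of them). Origin: centre of its underside, 4 mm above the desk; same axes as the rack. Not full: three brass standoffs lie on its floor
- paint_marker: loose paint marker standing on end on the desk beside the rack's right end, 26 mm across, 122 mm tall; origin under its foot; leave it standing
- solvent_dropper: loose dropper bottle standing on the desk beside the rack's right end, 34 mm across, 102 mm tall; origin under its foot; leave it standing
- flux_pot: loose capped pot on the desk beside the rack's left end, 47 mm across, 41 mm tall; origin under its foot
- solder_spool: loose reel of solder on the desk behind the rack, 52 mm across, 28 mm tall; origin near its foot
- screw_tin: loose open round tin with a few screws, on the desk behind the rack's right end, 58 mm across, 22 mm tall; origin at the centre of its underside
- desk_lamp: fixed desk lamp on the desk to the right of the rack, to be kept clear of by hand and arm: base 150 mm across round the origin (on the desk), a thin bent stem behind it, up to 350 mm high, and a shade 330 to 370 mm above the desk that reaches from the origin 120 mm towards the robot and 60 mm to either side

How it is judged:
By the outcome, as a careful person would: the job done as asked, in the order asked, and still so for the second after the job is handed in, with the robot touching nothing.
It also fails if it takes over 32 s, if anything falls off the work surface, if the arm or the gripper's body presses on something with over 40 N, if the wrist force passes 120 N, or if a joint passes its speed limit or range.

ROBOT

A 7-joint arm with a two-finger parallel gripper is mounted at the origin on a cart in front of the work surface, level with it; the furniture and walls round the work are solid. World frame = base frame: x ahead of the robot, y to its left, z up, the work surface at z = 0. Lengths are in mm, angles in rad, forces in N, time in s.
With the tool pointing down it reaches from about 400 to 850 mm from the base axis. Payload 4.5 kg.
Tool frame: the origin (TCP) lies at the very end of the fingers, on their centre line; the grasp point (between the pads) lies behind it (robot.grip_depth is the z of the grasp point in the tool frame, in mm); z points along the fingers, y is the direction in which the jaws open and shut (so a half turn about z gives the same grasp; the last joint's range is limited). The gripper opens to 85 mm and grips with 20 to 120 N. Pads are 22 mm wide; open, the fingers measure 114 mm over their backs; the gripper's body (76 mm by 85 mm) begins 54 mm behind the grasp point. The pads swing forward as they close: fully open they stand 13 mm farther back than shut.
Start: joints at [-1.146, 0.689, -0.195, 1.565, 0.157, 0.902, -0.215], TCP at [238.063, 577.91, 231.317] pointing down, gripper open.
Joint ranges: [-3.01, 3.01], [-0.46, 2.08], [-1.47, 1.51], [0.13, 2.56], [-1, 4.14], [0.04, 2.09], [-2.66, 2.66]. Speed limits (rad/s): [2.57, 2.57, 3.14, 3.14, 3.14, 3.14, 3.14].

INTERFACE

Orientations are given as a unit quaternion [x, y, z, w].
In Python, from cell import robot, optics gives the robot as it stands. The module is installed in compiled form; this text tells all that it offers.
- The arm moves only by the tool send_rows, never from a script. Its argument "increments" is a list of rows, each a list of 5 numbers: the finger opening in cm, from 0 to 8.54, then the shift along the tool's x, y, z in cm, then the turn about the tool's z in degrees. In form: [[grip, dx, dy, dz, turn], ...]. A call has exactly 5 rows; each row shifts and turns the commanded pose from where the row before left it, along the tool's axes as they then stand; what a row does not reach is not made up. A row lasts 1/8 s, in which the tool goes at most 62.5 mm and 10.7 degrees, less where a joint would pass 70% of its speed; a pose out of reach is approached as far as the arm can. A call is refused whole if a number of a shift passes 6.25 or a number of a turn 10.7, either way. A call with a gripper value outside its range is refused whole. The fingers move at their own pace and stop on an object; "grip_force" is the grip in N (left out, the last holds). Time passes only in rows, so rows that do not move let the fingers close, or fill a call up. It gives the time, the measured TCP pose, the force and the opening at its end, in the units of the state.
- robot.sense(): the state, without advancing time (a new reading comes with each control period).
- optics.get_image(name): name is "side" or "top" or "wrist"; returns the picture (480x640x3 uint8, blue, green, red); there is no depth.
- optics.get_calibration(name): a dict with "fov_y" (degrees; the focal length in pixels is half the picture's height over the tangent of half this angle, whatever the lens; pixels are square), "cx", "cy" (the principal point, pixels), "origin" and "rotation" of the camera in the world; the wrist camera has in their place "tool_from_camera" (4x4, takes a point from camera to tool coordinates, whose origin is the TCP and whose axes are the flange's). Camera axes: x right, y down, z forward; pixel columns grow to the right and rows downward; lengths in mm; the calibration is good to about 2 mm. A picture is of the moment at which its call begins: read the wrist's pose just before it. get_calibration takes no time and is no camera call.
- robot.close_job(): hands the job in, once; it reports no verdict.
The state is a dict: "t": time; "q": joint angles; "joint_velocities": joint speeds; "tau": joint torques, N m; "ee_pos": TCP position; "tcp_rot": TCP orientation; "contact_force": force on the tool from outside, world axes, zero at the start; "ft_torque": the same for the moment, N m; "gripper_width": finger opening in mm.
Only numpy, scipy, OpenCV 4.12 (cv2) and the standard library are available. Lean on these libraries where they do the work, as an engineer would, in place of code of your own. Each camera call takes 0.05 s, during which the arm holds its last target.

## Working session

There is one attempt and no reset: what is moved stays moved. The work goes in short steps, Python scripts to look and compute and a tool call to move; the robot and the scene stay as the last step left them, time stands still between calls to the robot, and variables do not carry over. Pictures are saved under pics/ and viewed, and the job is handed in when it is done.

Besides the shell and the picture viewer there is one more tool, called after "Emit:" by a JSON object that holds its "op" and its "data". send_rows: Moves the arm, as the interface text tells. Its arguments: {"type":"object","properties":{"increments":{"type":"array","items":{"type":"array","items":{"type":"number"}}},"grip_force":{"type":"number"}},"required":["increments"]}

```bash
mkdir -p pics; python3 - <<'E'
from cell import robot, optics
import cv2
s=robot.sense();print({k:s[k] for k in('t','ee_pos','tcp_rot','gripper_width')},robot.grip_depth)
for n in("side","top"):
    cv2.imwrite(f"pics/{n}0.png",optics.get_image(n));print(n,optics.get_calibration(n))
E
```

```text
{'t': 0.0, 'ee_pos': array([237.86701212, 577.2515656 , 230.44550926]), 'tcp_rot': array([ 1.94139731e-01,  9.80973433e-01, -9.31882169e-04, -1.38681717e-04]), 'gripper_width': 85.5126199882171} -18.700000000000003
side {'fov_y': 55.26557185049655, 'cx': 318.5698652668062, 'cy': 238.70083691916588, 'origin': array([  30.2337162 , -905.38069582,  666.80230684]), 'rotation': array([ 0.84410952, -0.25866092,  0.13598601, -0.4495347 ])}
top {'fov_y': 46.176500440171, 'cx': 316.8307017908857, 'cy': 241.45079738117488, 'origin': array([ 412.12065014, -217.77794977, 1277.23478676]), 'rotation': array([-0.69678067,  0.7167666 , -0.01291736,  0.02398923])}
```

View pics/side0.png

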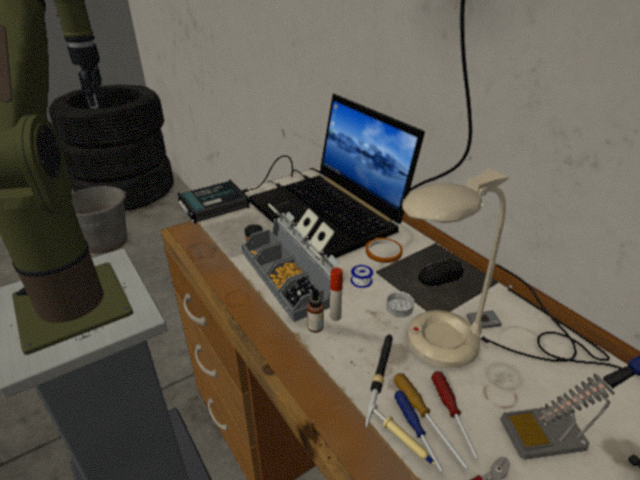

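View pics/top0.png

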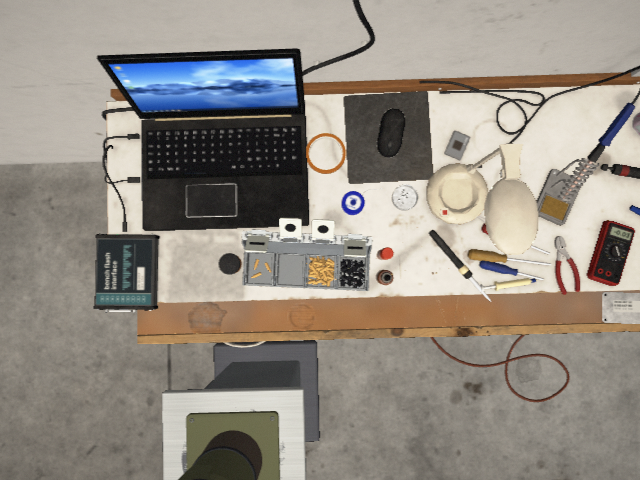

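```bash
cat > h.py <<'E'
import numpy as np
from cell import robot, optics
from scipy.spatial.transform import Rotation as R
def setup(n):
    c=optics.get_calibration(n);f=240/np.tan(np.radians(c['fov_y']/2))
    return c,f,R.from_quat(c['rotation']).as_matrix(),np.array(c['origin'])
def cast(n,u,v,z):
    c,f,M,o=setup(n); d=M@np.array([(u-c['cx'])/f,(v-c['cy'])/f,1]); return o+d*(z-o[2])/d[2]
def proj(n,p):
    c,f,M,o=setup(n); q=M.T@(np.array(p)-o); return q[0]/q[2]*f+c['cx'],q[1]/q[2]*f+c['cy']
E
python3 - <<'E'
import cv2
a=cv2.imread('pics/top0.png')[205:305,205:405];cv2.imwrite('pics/topz.png',cv2.resize(a,None,fx=4,fy=4,interpolation=cv2.INTER_CUBIC))
a=cv2.imread('pics/side0.png')[200:340,220:360];cv2.imwrite('pics/sidez.png',cv2.resize(a,None,fx=4,fy=4,interpolation=cv2.INTER_CUBIC))
E
```

```text
(no output)
```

View pics/topz.png

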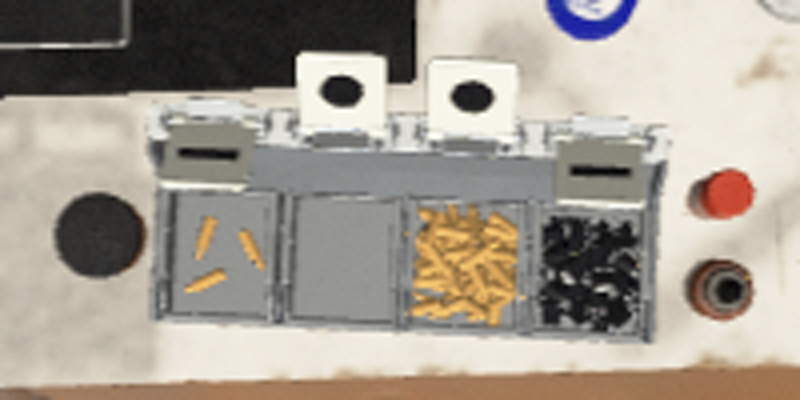

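View pics/sidez.png

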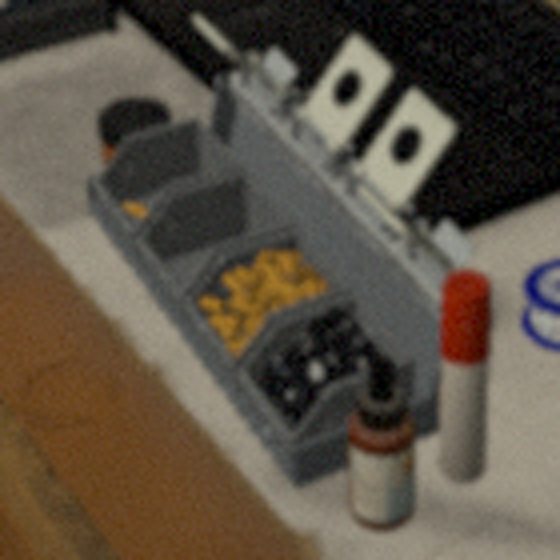

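```bash
python3 - <<'E'
from h import *
f=lambda u,v,z:cast('top',205+u/4,205+v/4,z).round(1)
for n,p,z in [('bareL',(297,55),127),('bareR',(387,54),127),('stL',(428,58),127),('stR',(519,62),127),('capL',(556,201),127),('capR',(641,204),127),('lfL',(162,180),127),('lfR',(250,187),127),
 ('rackFL',(152,320),10),('rackFR',(655,340),10),('railL',(150,103),70),('railR',(668,127),70),('marker',(728,192),122),('drop',(727,291),102),('flux',(99,235),41)]: print(n,f(*p,z))
print(R.from_quat(robot.sense()['tcp_rot']).as_matrix().round(3))
c=optics.get_calibration('wrist');print(c)
E
```

```text
bareL [ 521.3 -124.8  127. ]
bareR [ 520.5 -171.   127. ]
stL [ 517.8 -192.   127. ]
stR [ 514.4 -238.5  127. ]
capL [ 442.7 -255.3  127. ]
capR [ 439.9 -298.5  127. ]
lfL [459.1 -54.  127. ]
lfR [454.3 -99.1 127. ]
rackFL [385.3 -30.   10. ]
rackFR [ 366.4 -312.1   10. ]
railL [503.1 -40.3  70. ]
railR [ 482.2 -318.3   70. ]
marker [ 444.9 -343.6  122. ]
drop [ 394.1 -343.5  102. ]
flux [433.4  -6.4  41. ]
[[-0.925  0.381 -0.001]
 [ 0.381  0.925 -0.002]
 [-0.    -0.002 -1.   ]]
{'fov_y': 67.8634010794673, 'cx': 318.8842499077346, 'cy': 233.62388556489572, 'tool_from_camera': array([[ 1.62162491e-04, -9.51000089e-01, -3.09190563e-01,
         8.04780269e+01],
       [ 9.99999852e-01,  3.14546350e-04, -4.42999093e-04,
        -4.09645184e-01],
       [ 5.18546940e-04, -3.09190446e-01,  9.51000000e-01,
        -1.43128937e+02],
       [ 0.00000000e+00,  0.00000000e+00,  0.00000000e+00,
         1.00000000e+00]])}
```

Emit:
{"op": "send_rows", "data": {"increments": [[0,0,0,0,-9.1],[0,0,0,0,-9.2],[0,-1.5,-3,0,0],[0,-2.2,-4.2,0,0],[0,-2.2,-4.2,0,0]], "grip_force": 20}}

```text
t: 0.72
ee_pos: [289.1, 458.5, 230.9]
tcp_rot: [0.035, 0.999, -0.0, -0.0]
contact_force: [0.5, 0.0, 0.3]
gripper_width: -0.5
```

Emit:
{"op": "send_rows", "data": {"increments": [[0,-2.2,-4.2,0,0],[0,-2.2,-4.2,0,0],[0,-2.2,-4.2,0,0],[0,-2.2,-4.2,0,0],[0,-2.2,-4.2,0,0]]}}

```text
t: 1.35
ee_pos: [383.9, 241.1, 231.2]
tcp_rot: [0.036, 0.999, -0.0, -0.0]
contact_force: [0.2, 0.7, -0.7]
gripper_width: -0.2
```

Emit:
{"op": "send_rows", "data": {"increments": [[0,-2.2,-4.2,0,0],[0,-2.2,-4.2,0,0],[0,-2.2,-4.2,0,0],[0,-2.2,-4.2,0,0],[0,-2.2,-4.2,0,0]]}}

```text
t: 1.98
ee_pos: [478.6, 23.8, 231.1]
tcp_rot: [0.036, 0.999, 0.0, -0.0]
contact_force: [-0.2, -0.1, -0.6]
gripper_width: -0.4
```

Emit:
{"op": "send_rows", "data": {"increments": [[0,-2.2,-4.2,0,0],[0,-2.2,-4.2,0,0],[0,-2.2,-4.2,0,0],[0,-2.2,-4.2,0,0],[0,0,0,0,0]]}}

```text
t: 2.6
ee_pos: [554.3, -153.7, 230.4]
tcp_rot: [0.04, 0.999, -0.001, -0.0]
contact_force: [-0.3, 0.9, 0.1]
gripper_width: -0.0
```

```bash
python3 - <<'E'
from h import *
import cv2
s=robot.sense();print(s['ee_pos'],s['tcp_rot'])
w=optics.get_image("wrist");cv2.imwrite("pics/w1.png",w)
cv2.imwrite("pics/s1.png",optics.get_image("side"))
Rm=R.from_quat(s['tcp_rot']).as_matrix();p=np.array(s['ee_pos'])
T=np.array(optics.get_calibration('wrist')['tool_from_camera']);np.savez('w1.npz',R=Rm,p=p,T=T)
E
```

```text
[ 554.32685781 -153.70780275  230.43931853] [ 3.95723570e-02  9.99215958e-01 -1.22290001e-03 -4.93896845e-05]
```

View pics/w1.png

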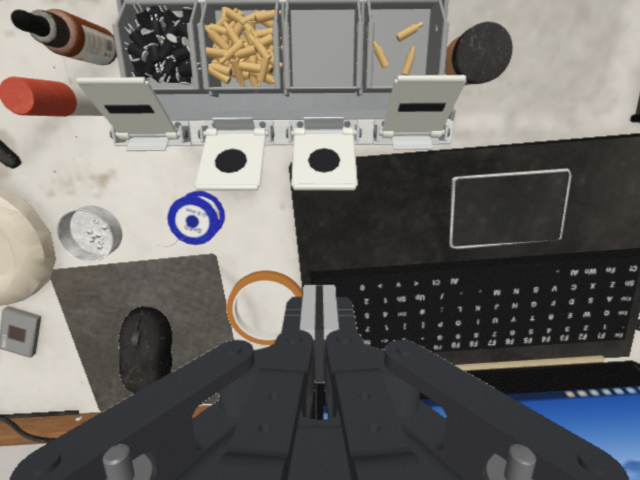

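View pics/s1.png

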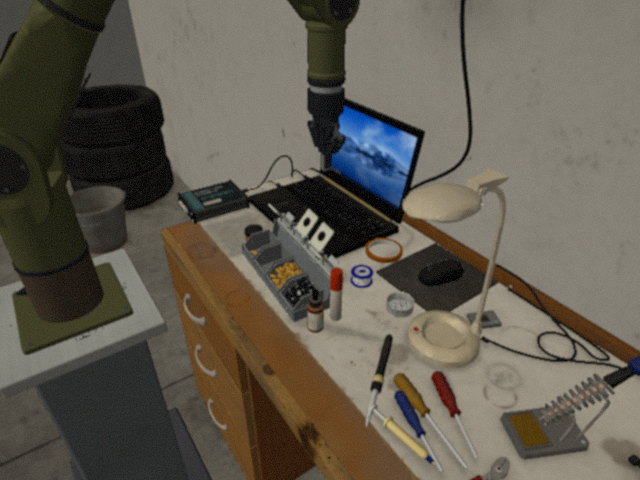

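```bash
python3 - <<'E'
from h import *
d=np.load('w1.npz');c=optics.get_calibration('wrist');f=240/np.tan(np.radians(c['fov_y']/2))
def wc(u,v,z):
    r=d['R']@d['T'][:3,:3]@np.array([(u-c['cx'])/f,(v-c['cy'])/f,1]);o=d['R']@d['T'][:3,3]+d['p'];return (o+r*(z-o[2])/r[2]).round(1)
for n,u,v in [('bareR',293,188),('bareL',357,187),('stR',198,188),('stL',261,188),('capR',80,81),('capL',152,79),('lfL',465,77),('lfR',394,79)]:print(n,wc(u,v,127))
E
```

```text
bareR [ 519.1 -169.4  127. ]
bareL [ 521.9 -124.9  127. ]
stR [ 513.9 -235.6  127. ]
stL [ 517.3 -191.7  127. ]
capR [ 439.7 -298.2  127. ]
capL [ 442.2 -252.   127. ]
lfL [456.8 -53.2 127. ]
lfR [454.4 -98.2 127. ]
```

Emit:
{"op": "send_rows", "data": {"increments": [[0,0,0.4,1.5,0],[0,0,0,4.0,0],[0,0,0,4.0,0],[0,0,0,2.0,0],[0,0,0,0,0]]}}

```text
t: 3.32
ee_pos: [552.5, -142.3, 114.3]
tcp_rot: [0.034, 0.999, 0.001, -0.002]
contact_force: [-0.2, 0.9, -0.3]
gripper_width: -0.1
```

Emit:
{"op": "send_rows", "data": {"increments": [[0,0.7,0,0,0],[0,0.8,0,0,0],[0,0.7,0,0,0],[0,0.6,0,0,0],[0,0.6,0,0,0]]}}

```text
t: 3.95
ee_pos: [520.2, -142.1, 116.5]
tcp_rot: [0.036, 0.999, -0.0, 0.0]
contact_force: [0.1, -0.1, 0.1]
gripper_width: -0.1
```

Emit:
{"op": "send_rows", "data": {"increments": [[0,0.7,0,0,0],[0,0.7,0,0,0],[0,0.6,0,0,0],[0,0.6,0,0,0],[0,0,0,0,0]]}}

```text
t: 4.58
ee_pos: [493.9, -140.2, 116.3]
tcp_rot: [0.036, 0.999, -0.0, -0.0]
contact_force: [-0.5, 0.4, 0.3]
gripper_width: -0.4
```

```bash
python3 - <<'E'
from h import *
import cv2
s=robot.sense();print(s['ee_pos'],s['contact_force'])
a=optics.get_image("wrist");b=optics.get_image("side")[150:350,180:400]
cv2.imwrite("pics/c2.png",cv2.resize(np.hstack([cv2.resize(a,(400,300)),cv2.resize(b,(330,300))]),None,fx=1,fy=1))
E
```

```text
[ 493.89967403 -140.22468432  116.26138679] [-0.51014526  0.37890539  0.30802871]
```

View pics/c2.png

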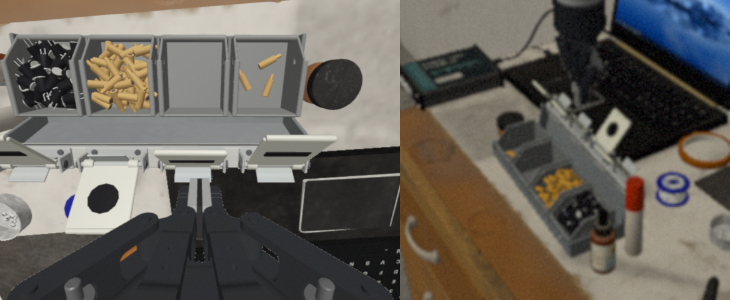

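Emit:
{"op": "send_rows", "data": {"increments": [[0,0.5,0,0,0],[0,0.5,0,0,0],[0,0,0,0,0],[0,-1.0,0,0,0],[0,-2.5,0,-1.0,0]]}}

```text
t: 5.3
ee_pos: [519.1, -142.0, 125.9]
tcp_rot: [0.036, 0.999, 0.0, -0.001]
contact_force: [0.2, 0.1, -0.1]
gripper_width: 0.0
```

Emit:
{"op": "send_rows", "data": {"increments": [[0,0,0,-4,0],[0,0,0,-4.0,0],[0,0,0,-3.0,0],[0,0,0,0,0],[0,0,0,0,0]]}}

```text
t: 5.92
ee_pos: [519.3, -142.0, 235.7]
tcp_rot: [0.036, 0.999, 0.0, -0.0]
contact_force: [-0.3, -0.4, -0.1]
gripper_width: 0.3
```

```bash
python3 - <<'E'
from h import *
import cv2
s=robot.sense();print(s['ee_pos'],s['contact_force'])
a=optics.get_image("wrist")
cv2.imwrite("pics/w3.png",a)
E
```

```text
[ 519.32607492 -142.01491581  235.66444062] [-0.29315933 -0.35533372 -0.1430447 ]
```

View pics/w3.png

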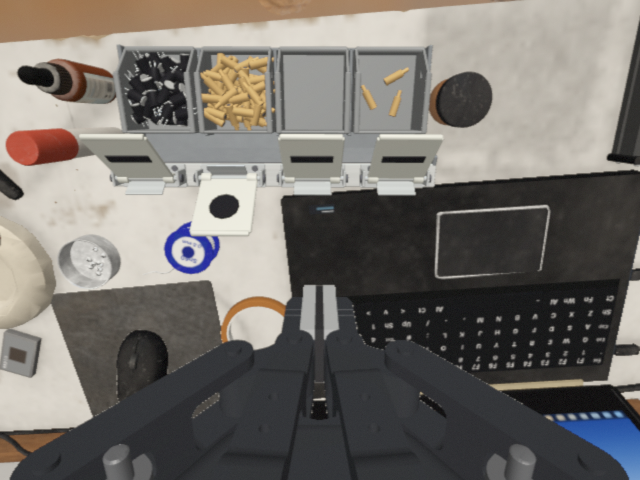

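Emit:
{"op": "send_rows", "data": {"increments": [[0,1.6,-2.0,0,0],[0,2.9,-4.0,0,0],[0,2.9,-4.0,0,0],[0,2.9,-3.9,0,0],[0,0,0,0,0]]}}

```text
t: 6.6
ee_pos: [402.6, -276.7, 234.7]
tcp_rot: [0.04, 0.999, -0.0, -0.003]
contact_force: [0.0, 0.5, -0.8]
gripper_width: 0.3
```

```bash
python3 - <<'E'
from h import *
s=robot.sense();print(s['ee_pos'],s['tcp_rot']);d=np.array(s['ee_pos'])[:2]-[441,-276];print(d@[.9975,-.0715],d@[.0715,.9975])
E
```

```text
[ 402.59927678 -276.68628749  234.74901575] [ 3.96767205e-02  9.99209112e-01 -1.49874542e-04 -2.62424850e-03]
-38.255651858066756 -3.4302234854190896
```

Emit:
{"op": "send_rows", "data": {"increments": [[0,0,0.2,2,0],[0,0,0,4.0,0],[0,0,0,4.0,0],[0,0,0,2.0,0],[0,0,0,0,0]]}}

```text
t: 7.22
ee_pos: [406.5, -269.5, 114.4]
tcp_rot: [0.035, 0.999, 0.001, -0.002]
contact_force: [-0.8, 0.1, 0.7]
gripper_width: 0.1
```

Emit:
{"op": "send_rows", "data": {"increments": [[0,-0.7,0,0,0],[0,-0.8,0,0,0],[0,-0.7,0,0,0],[0,-0.6,0,0,0],[0,-0.6,0,0,0]]}}

```text
t: 7.85
ee_pos: [441.2, -273.8, 116.4]
tcp_rot: [0.036, 0.999, -0.0, 0.0]
contact_force: [-0.4, 0.4, 0.5]
gripper_width: -0.1
```

Emit:
{"op": "send_rows", "data": {"increments": [[0,-0.7,0,0,0],[0,-0.7,0,0,0],[0,-0.6,0,0,0],[0,-0.6,0,0,0],[0,-0.4,0,0,0]]}}

```text
t: 8.48
ee_pos: [471.2, -275.8, 116.2]
tcp_rot: [0.036, 0.999, 0.0, 0.0]
contact_force: [-0.2, 0.7, 0.5]
gripper_width: -0.1
```

```bash
python3 - <<'E'
from h import *
import cv2
s=robot.sense();d=np.array(s['ee_pos'])[:2]-[476,-278.7];print('front local x',d@[.9975,-.0715]+11,d@[.0715,.9975],s['ee_pos'])
b=optics.get_image("side")[150:350,180:400];cv2.imwrite("pics/c4.png",cv2.resize(b,(660,600)))
E
```

```text
front local x 6.048704564273297 2.5289521231730134 [ 471.24246665 -275.82369348  116.24103086]
```

View pics/c4.png

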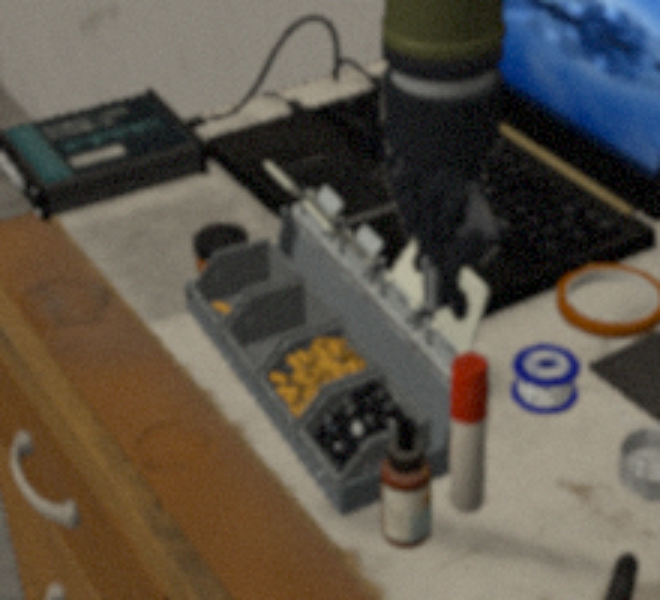

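The tag has gone past upright, leaning back at around (470,310). A little more push, then retreat and lift.

Emit:
{"op": "send_rows", "data": {"increments": [[0,-0.5,0,0,0],[0,-0.4,0,0,0],[0,0,0,0,0],[0,1.0,0,0,0],[0,2.5,0,-1.0,0]]}}

```text
t: 9.15
ee_pos: [444.2, -273.6, 125.8]
tcp_rot: [0.035, 0.999, 0.0, -0.0]
contact_force: [-0.3, -0.1, -1.1]
gripper_width: 0.3
```

Emit:
{"op": "send_rows", "data": {"increments": [[0,2,0,-4,0],[0,2,1,-4.0,0],[0,0,3,-3.0,0],[0,0,4,0,0],[0,0,4,0,0]]}}

```text
t: 9.78
ee_pos: [412.5, -150.8, 236.7]
tcp_rot: [0.036, 0.999, -0.0, 0.0]
contact_force: [0.6, -0.0, -1.0]
gripper_width: 0.1
```

Emit:
{"op": "send_rows", "data": {"increments": [[0,0,4,0,0],[0,0,4,0,0],[0,0,4,0,0],[0,0,3,0,0],[0,0,0,0,0]]}}

```text
t: 10.4
ee_pos: [423.5, 0.1, 236.4]
tcp_rot: [0.033, 0.999, 0.0, -0.0]
contact_force: [0.4, -0.5, 0.7]
gripper_width: 0.4
```

```bash
python3 - <<'E'
from h import *
import cv2
s=robot.sense();print(s['t'],s['ee_pos'],s['contact_force'])
b=optics.get_image("side")[150:350,180:400];a=optics.get_image("top")[205:305,205:405]
cv2.imwrite("pics/c5.png",np.vstack([cv2.resize(a,(600,300)),cv2.resize(b,(600,300))]))
E
```

```text
10.4 [4.23544121e+02 1.20293256e-01 2.36396456e+02] [ 0.36102448 -0.51081985  0.6649545 ]
```

View pics/c5.png

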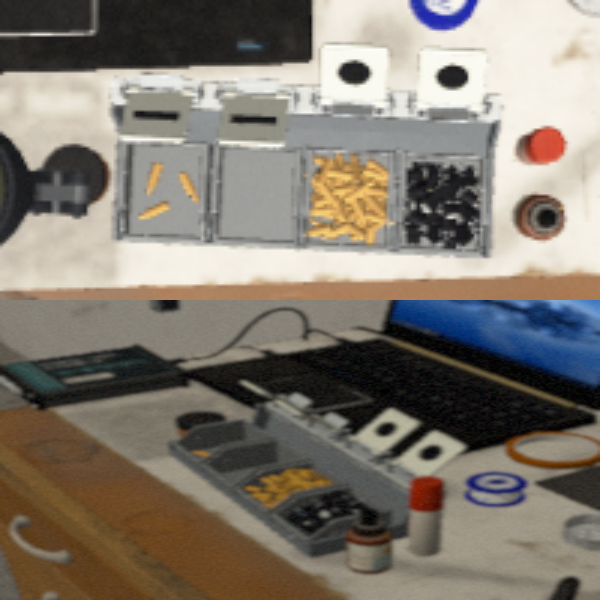

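All four tags are right: bars over last-few and bare, discs over standoffs and capacitors. Marker and dropper are standing, and the arm is clear.

```bash
python3 -c "
from cell import robot
robot.close_job()"
```

```text
the job is handed in; nothing more can be done
```

All four stock tags now match their bins, and the job was handed in at about 10.5 s of the 32 s allowed.

- **Tags moved:** two were wrong. With the closed fingertips I pushed the empty bin's tag forward (bar up) and the capacitor bin's tag back (disc up).
- **Tags left alone:** the standoffs tag (disc up) and the last-few tag (bar up) were already right, so I did not touch them.

The last top and side pictures show all four tags at their stops, facing the right way. The bins are unmoved, as far as I can see, the marker and dropper bottle are still standing, and the hand is clear of everything. Force readings after each move stayed at about 1 N. No check failed. The tag positions found from the top and wrist cameras agreed to within about 3 mm.

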